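Separate and pair a guest pager

TASK

Slide the red guest pager out of the touching row towards the pairing base, without lifting it and without disturbing the other three pagers. Keep sliding it until it presses on the contact bar of the pairing base, hold it there firmly but gently (about 10 N, never over 15 N) for about half a second, then ease off and leave it lying flat in front of the bar, clear of the others.

Things in the scene. Friction and masses are not known exactly. Their poses are not given: they have to be found in the camera images.
- pager_red: guest pager with a red top ring: a rigid disc 88 mm across and 26 mm high, 90 to 180 g, friction on the counter 0.5 to 0.7 (bearing down on it takes push away from the bar), lying flat on the counter in a row of four; too wide to grasp in most grippers. Origin: centre of its underside; z up.
- pager_blue: the same disc (88 mm across, 26 mm high) with a blue top ring; must stay where it lies. Origin: centre of its underside.
- pager_green: the same disc (88 mm across, 26 mm high) with a green top ring; must stay where it lies. Origin: centre of its underside.
- pager_grey: the same disc (88 mm across, 26 mm high) with a grey top ring; must stay where it lies. Origin: centre of its underside.
- pager_base: pairing base fixed behind the row: grey beam with black end blocks, 454 mm long (y), 36 mm high; a rubber contact bar stands in front of it. Origin: on the counter, mid-length under the beam; x points away from the robot, square to the bar. The row lies parallel to y, its centres 190 to 200 mm before the origin (-x), pagers touching or about 0.4 mm apart.
- bar_front (a point): frontmost place of the black contact bar's face, 73 mm before pager_base's origin, mid-length, 14 mm up (fixed to the base). The bar, 390 mm long, 5 to 23 mm above the counter, really stands 0 to 35 mm behind this point, set anew each time: find it by feel. It yields 1 mm per 4 N; 6 to 15 N for 0.4 s pairs; over 15 N damages. Let go suddenly, it throws the pager back.
Not all that is in view belongs to the job. What is shaped like the pager_red but turquoise or yellow is not meant.

How it is judged:
By the outcome, as a careful person would: the job done as asked, in the order asked, and still so for the second after the job is handed in, with the robot touching nothing.
It also fails if it takes over 48 s, if anything falls off the work surface, if the arm or the gripper's body presses on something with over 40 N, if the wrist force passes 120 N, or if a joint passes its speed limit or range.

ROBOT

A 6-joint arm with a two-finger parallel gripper is mounted at the origin on a cart in front of the work surface, level with it; the furniture and walls round the work are solid. World frame = base frame: x ahead of the robot, y to its left, z up, the work surface at z = 0. Lengths are in m, angles in degrees, forces in N, time in s.
With the tool pointing down it reaches from about 0.25 to 0.725 m from the base axis. Payload 9.7 kg.
Tool frame: the origin (TCP) lies midway between the tips of the shut fingers; the grasp point (between the pads) lies 19 mm behind it; z points along the fingers, x is the direction in which the jaws open and shut, and the axes are right-handed (so a half turn about z gives the same grasp; the last joint's range is limited). The gripper opens to 85 mm and grips with 20 to 120 N. Pads are 22 mm wide; open, the fingers measure 114 mm over their backs; the gripper's body (76 mm by 85 mm) begins 54 mm behind the grasp point. The pads swing forward as they close: fully open they stand 13 mm farther back than shut.
Start: joints at [-68.182, 4.979, 10.078, 95.1, 0, 90], TCP at [0.204, -0.511, 0.231] pointing down, gripper open.
Joint ranges: [-179.16, 179.16], [-48.56, 103.87], [-65.8, 70.77], [-126.05, 130.52], [-82.76, 87.17], [-180, 180]. Speed limits (degrees/s): [127.2, 127.2, 147.25, 180, 180, 180].

INTERFACE

Orientations are given as [roll, pitch, yaw] about the fixed x, y, z axes, in that order (R = Rz(yaw) Ry(pitch) Rx(roll)).
In Python, from workcell import sensors, camera, get_calibration, bot, recognise, place_of gives the robot as it stands. The module is installed in compiled form; this text tells all that it offers.
- The arm moves only by the tool send_rows, never from a script. Its argument "plan" is a list of rows, each a list of 3 entries, a list of its own where there are three numbers: the shift along the tool's x, y, z normalised to -1 to 1, where 1 is 0.3 m, then the turn, a rotation vector about the tool's x, y, z normalised to -1 to 1, where 1 is pi rad, then the closure, from -1 (fully open) to 1 (shut). In form: [[[x, y, z], [rx, ry, rz], claw], ...]. A call has 1 to 10 rows; each row is the pose to reach, as a shift and turn from the pose commanded when the call began, along the tool's axes at that moment, turning the shorter way round; what a row does not reach only later rows make up. A row lasts 1/10 s, in which the tool goes at most 50 mm and 8.59 degrees, less where a joint would pass 70% of its speed; a pose out of reach is approached as far as the arm can. A call with a number of a shift or a turn outside -1 to 1 is refused whole. A call with a gripper value outside its range is refused whole. The fingers move at their own pace and stop on an object; "force" is the grip in N (left out, the last holds). Time passes only in rows, so rows that repeat a pose let the fingers close. It gives the time, the measured TCP pose, the force and the opening at its end, in the units of the state.
- sensors.get_obs(): the state, without advancing time (a new reading comes with each control period).
- camera(name): name is "scene" or "top" or "wrist"; returns the picture (400x640x3 uint8, blue, green, red); there is no depth.
- get_calibration(name): a dict with "fx", "fy", "cx", "cy" (pixels), "R" (3x3) and "t" (3): a world point X has camera coordinates R X + t. Camera axes: x right, y down, z forward; pixel columns grow to the right and rows downward; lengths in m; the calibration is good to about 2 mm. A picture is of the moment at which its call begins: read the wrist's pose just before it. get_calibration takes no time and is no camera call; for the wrist camera it gives the pose at the moment of the call.
- bot.job_done(): hands the job in, once; it reports no verdict.
Trained networks look in the newest picture that a camera, given by its name, has taken for a name from the list of things; names that differ only in an ending like _2 or _b are one class to them, and where a whole thing is asked for, a point or a joint stands for the part that bears it (a point fixed in the world has none). Each returns a list of dicts, best first, with "p" (0 to 1); they miss things now and then, are a little off and sometimes report something else, mostly with a low value. They report only what shows in the picture. A call takes as long as a camera call. They do not tell look-alikes from the thing itself.
- recognise(label, camera): "point" ([column, row] in pixels, amid what is visible of it).
- place_of(label, camera): "point" ([column, row] in pixels: a listed point, or the origin of a listed thing).
The state is a dict: "time": time; "q": joint angles; "qd": joint speeds; "joint_efforts": joint torques, N m; "ee_pos": TCP position; "tcp_rot": TCP orientation; "wrist_force": force on the tool from outside, world axes, zero at the start; "torque": the same for the moment, N m; "opening": finger opening in m.
Only numpy, scipy, OpenCV 4.12 (cv2) and the standard library are available. Lean on these libraries where they do the work, as an engineer would, in place of code of your own. Each camera call takes 0.05 s, during which the arm holds its last target. There are 200 camera calls.

## Working session

There is one attempt and no reset: what is moved stays moved. The work goes in short steps, Python scripts to look and compute and a tool call to move; the robot and the scene stay as the last step left them, time stands still between calls to the robot, and variables do not carry over. Pictures are saved under pics/ and viewed, on a budget of 10 in all, crops included, one or two more only if the job needs it, and the job is handed in when it is done.

Besides the shell and the picture viewer there is one more tool, called after ">>>" by a JSON object that holds its "fn" and its "kwargs", one argument or row to a line. send_rows: Moves the arm, as the interface text tells. Scaled input: -1 to 1 covers 0.3 m each way for a shift and pi rad each way for a turn. Its arguments: {"type":"object","properties":{"plan":{"type":"array"},"force":{"type":"number"}},"required":["plan"]}

```bash
mkdir -p pics
cat > h.py <<'E'
import numpy as np, cv2
from workcell import sensors, camera, get_calibration, bot, recognise, place_of
def ground(px,cam,z=0.):
    c=get_calibration(cam);R=np.array(c["R"]);t=np.array(c["t"])
    d=R.T@np.array([(px[0]-c["cx"])/c["fx"],(px[1]-c["cy"])/c["fy"],1.]);o=-R.T@t
    return o+d*(z-o[2])/d[2]
def proj(X,cam):
    c=get_calibration(cam);p=np.array(c["R"])@np.array(X)+np.array(c["t"])
    return [c["fx"]*p[0]/p[2]+c["cx"],c["fy"]*p[1]/p[2]+c["cy"]]
E
python3 - <<'E'
from h import *
o=sensors.get_obs();print(o)
for n in("scene","top"):
    im=camera(n);cv2.imwrite(f"pics/{n}0.png",im)
    for l in["pager_red","pager_blue","pager_green","pager_grey","pager_base","bar_front"]:
        z=.014 if l=="bar_front" else 0
        for d in place_of(l,n)[:5]:print(n,l,np.round(d["point"]),round(d["p"],2),np.round(ground(d["point"],n,z),3))
E
```

```text
{'time': 0.0, 'q': array([-6.81808205e+01,  5.01013303e+00,  1.00331481e+01,  9.50992989e+01,
       -3.54325465e-05,  9.00003735e+01]), 'qd': array([ 0.04002659, -0.03444385, -0.03057543,  0.04219567,  0.052271  ,
        0.05513671]), 'joint_efforts': array([ 3.10626899e-05, -5.20400906e+01,  4.64795709e+01,  1.66955462e-02,
       -6.55769804e-05, -9.64848510e-06]), 'ee_pos': array([ 0.20433514, -0.51037922,  0.23058065]), 'tcp_rot': array([ 1.79999964e+02,  7.62838771e-02, -6.81811940e+01]), 'wrist_force': array([ 0.18240449, -0.06857224,  0.15103368]), 'torque': array([-0.02646362,  0.05444027,  0.00206927]), 'opening': 0.08549405274164684}
scene pager_red [385. 251.] 0.81 [ 0.387 -0.042  0.   ]
scene pager_red [358. 202.] 0.77 [ 0.51  -0.117  0.   ]
scene pager_red [323. 330.] 0.7 [0.359 0.165 0.   ]
scene pager_red [436. 221.] 0.62 [ 0.361 -0.179  0.   ]
scene pager_blue [332. 224.] 0.82 [ 0.505 -0.03   0.   ]
scene pager_green [298. 252.] 0.62 [0.504 0.068 0.   ]
scene pager_grey [260. 276.] 0.91 [0.513 0.155 0.   ]
scene pager_base [246. 192.] 0.64 [0.7   0.018 0.   ]
scene bar_front [276. 200.] 0.72 [0.624 0.006 0.014]
top pager_red [392. 283.] 0.77 [ 0.366 -0.18   0.   ]
top pager_red [244. 279.] 0.72 [ 0.365  0.167 -0.   ]
top pager_red [334. 274.] 0.57 [ 0.381 -0.045  0.   ]
top pager_red [417. 218.] 0.56 [ 0.519 -0.239  0.   ]
top pager_blue [327. 221.] 0.96 [ 0.506 -0.024  0.   ]
top pager_green [290. 219.] 0.82 [0.51  0.064 0.   ]
top pager_grey [255. 214.] 0.67 [0.519 0.148 0.   ]
top pager_base [314. 143.] 0.55 [0.7   0.013 0.   ]
top pager_base [290. 222.] 0.16 [0.503 0.063 0.   ]
top bar_front [310. 168.] 0.64 [0.633 0.021 0.014]
top bar_front [254. 215.] 0.29 [0.514 0.148 0.014]
```

View pics/scene0.png

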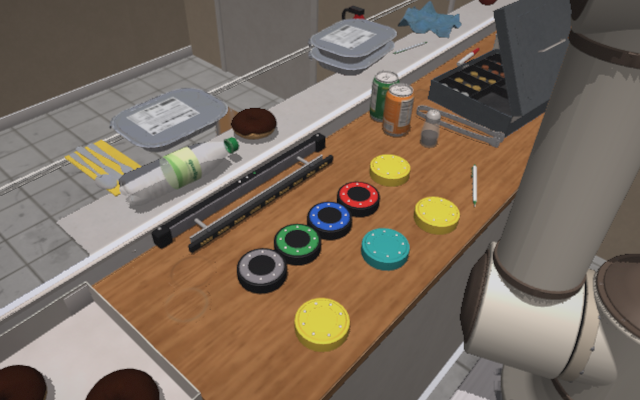

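View pics/top0.png

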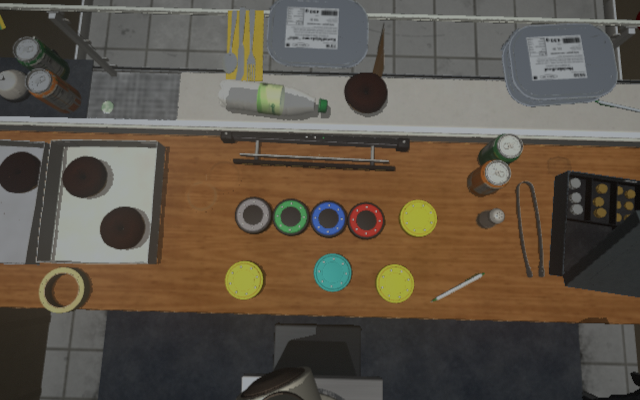

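Row in the top view, left to right: grey (253,215), green (291,217), blue (328,219), red (366,220). Look-alikes are yellow at (418,218), (395,284) and (244,281), and turquoise at (332,272). The only one with a red ring, at the row's right end, is top (366,220) and scene (358,202). I'll measure it and confirm with a crop.

Run:
```python
from h import *
im=cv2.imread("pics/top0.png");sc=cv2.imread("pics/scene0.png")
a=cv2.resize(im[120:310,220:450],None,fx=2.6,fy=2.6,interpolation=cv2.INTER_CUBIC)
cv2.imwrite("pics/crop1.png",a)
hsv=cv2.cvtColor(im,cv2.COLOR_BGR2HSV)
R=[]
for n,(u,v),hs in[("green",(291,217),(45,85)),("blue",(328,219),(100,130)),("red",(366,220),(172,184))]:
    h=hsv[...,0].astype(int);h=np.where(h<6,h+180,h) if n=="red" else h
    m=((h>=hs[0])&(h<=hs[1])&(hsv[...,1]>110)&(hsv[...,2]>50)).astype(np.uint8)
    k=np.zeros_like(m);cv2.circle(k,(u,v),22,1,-1);m*=k
    p=np.argwhere(m)[:,::-1].astype(np.int32)
    e=cv2.fitEllipse(cv2.convexHull(p));g=ground(e[0],"top",.026);R.append(g)
    print(n,len(p),np.round(e[0],1),np.round(e[1],1),np.round(g,4))
d=R[0]-R[2];print("row step",np.linalg.norm(d)/2,"row angle from y deg",np.degrees(np.arctan2(-d[0],d[1])))
for n,z,pts in[("top",.036,[(222,137),(408,145)]),("top",.023,[(234,162),(394,169)])]:
    g=[ground(p,n,z) for p in pts];d=g[0]-g[1];print(np.round(g,4),np.degrees(np.arctan2(-d[0],d[1])),np.linalg.norm(d))
```

```text
green 388 [290.3 216.3] [31.5 31.8] [0.5126 0.0616 0.026 ]
blue 514 [328.1 218.1] [32.7 33. ] [ 0.5107 -0.0267  0.026 ]
red 563 [365.6 219.9] [33.1 33.7] [ 0.5089 -0.1144  0.026 ]
row step 0.08801718304863382 row angle from y deg -1.1884123927128216
[[ 0.6974  0.2312  0.036 ]
 [ 0.6899 -0.2123  0.036 ]] -0.9622262499997306 0.44351935520800545
[[ 0.6403  0.2017  0.023 ]
 [ 0.6336 -0.1811  0.023 ]] -0.9914213863065345 0.3829306253209353
```

View pics/crop1.png

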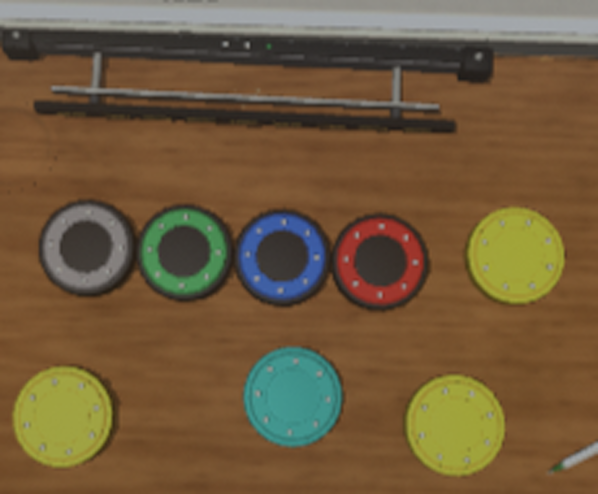

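The crop confirms it: the only red ring is at the right end of the row. The base yaw is about -1.1° and red is at (0.509, -0.1145). I'll push with the two fingers part-open (about 30 mm) as a cradle, so the disc is centred between two contacts.

>>> {"fn": "send_rows", "kwargs": {
  "plan": [
    [[-0.12, -0.15, 0], [0, 0, 0.032], 0.3],
    [[-0.24, -0.31, 0], [0, 0, 0.064], 0.3],
    [[-0.36, -0.46, 0], [0, 0, 0.096], 0.3],
    [[-0.467, -0.611, 0], [0, 0, 0.127], 0.3],
    [[-0.467, -0.611, 0], [0, 0, 0.127], 0.3],
    [[-0.467, -0.611, 0], [0, 0, 0.127], 0.3],
    [[-0.467, -0.611, 0], [0, 0, 0.127], 0.3]
  ]
}}

```text
time: 1.4
ee_pos: [0.3228, -0.3121, 0.2315]
tcp_rot: [-180.0, -0.0, -90.9]
wrist_force: [-0.1, 0.0, -0.4]
opening: 0.0298
```

>>> {"fn": "send_rows", "kwargs": {
  "plan": [
    [[-0.13, -0.073, 0], [0, 0, 0], 0.3],
    [[-0.27, -0.146, 0], [0, 0, 0], 0.3],
    [[-0.4, -0.22, 0.1], [0, 0, 0], 0.3],
    [[-0.54, -0.29, 0.2], [0, 0, 0], 0.3],
    [[-0.67, -0.363, 0.3], [0, 0, 0], 0.3],
    [[-0.67, -0.363, 0.37], [0, 0, 0], 0.3],
    [[-0.67, -0.363, 0.37], [0, 0, 0], 0.3],
    [[-0.67, -0.363, 0.37], [0, 0, 0], 0.3],
    [[-0.67, -0.363, 0.37], [0, 0, 0], 0.3]
  ]
}}

```text
time: 2.3
ee_pos: [0.4354, -0.1149, 0.1219]
tcp_rot: [-179.9, -0.0, -91.1]
wrist_force: [0.3, -0.2, 0.6]
opening: 0.0297
```

Run:
```python
from h import *
o=sensors.get_obs();print(o["time"],o["ee_pos"],o["tcp_rot"],o["opening"],o["wrist_force"])
im=camera("wrist")
c=get_calibration("wrist");print("cam pos",-np.array(c["R"]).T@np.array(c["t"]))
# expected red/blue outlines at z=.026 for the estimated centres, and fingertips
for X,col in[((.509,-.1145),(0,255,255)),((.5107,-.0267),(255,255,0))]:
    for a in np.linspace(0,6.28,90):
        p=proj([X[0]+.044*np.cos(a),X[1]+.044*np.sin(a),.026],"wrist");cv2.circle(im,tuple(int(v) for v in p),1,col,-1)
cv2.imwrite("pics/w1.png",im)
```

```text
2.3 [ 0.43536844 -0.11487552  0.12186191] [-1.79901302e+02 -3.46156489e-02 -9.11489739e+01] 0.029729275331527107 [ 0.30849287 -0.21907486  0.62683827]
cam pos [ 0.50575562 -0.11659166  0.26468334]
```

View pics/w1.png

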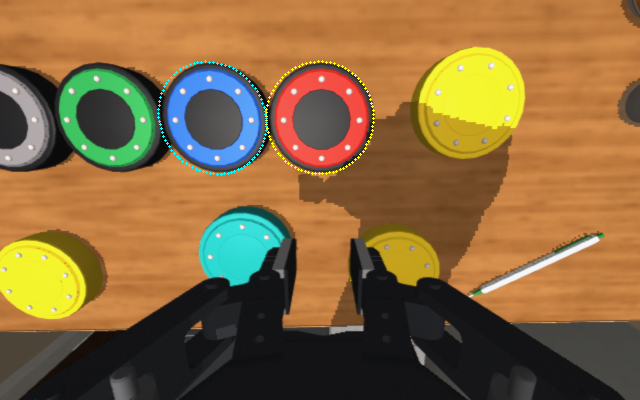

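The wrist view agrees with the estimate: the predicted outline lies right on red at (321,118), and the fingers are behind it in line. Next I descend behind red.

>>> {"fn": "send_rows", "kwargs": {
  "plan": [
    [[0, 0, 0.1], [0, 0, 0], 0.3],
    [[0, 0, 0.2], [0, 0, 0], 0.3],
    [[0, 0, 0.28], [0, 0, 0], 0.3],
    [[0, 0, 0.34], [0, 0, 0], 0.3],
    [[0, 0, 0.37], [0, 0, 0], 0.3],
    [[0, 0, 0.38], [0, 0, 0], 0.3],
    [[0, 0, 0.38], [0, 0, 0], 0.3],
    [[0, 0, 0.38], [0, 0, 0], 0.3]
  ]
}}

```text
time: 3.15
ee_pos: [0.4358, -0.1138, 0.0075]
tcp_rot: [-179.9, -0.0, -91.1]
wrist_force: [1.3, -0.7, -0.4]
opening: 0.0299
```

>>> {"fn": "send_rows", "kwargs": {
  "plan": [
    [[0, -0.03, 0], [0, 0, 0], 0.3],
    [[0, -0.05, 0], [0, 0, 0], 0.3],
    [[0, -0.06, 0], [0, 0, 0], 0.3],
    [[0.001, -0.07, 0], [0, 0, 0], 0.3],
    [[0.002, -0.08, 0], [0, 0, 0], 0.3],
    [[0.003, -0.09, 0], [0, 0, 0], 0.3],
    [[0.004, -0.1, 0], [0, 0, 0], 0.3],
    [[0.005, -0.11, 0], [0, 0, 0], 0.3],
    [[0.006, -0.12, 0], [0, 0, 0], 0.3],
    [[0.006, -0.12, 0], [0, 0, 0], 0.3]
  ]
}}

```text
time: 4.15
ee_pos: [0.4715, -0.1159, 0.0063]
tcp_rot: [-180.0, -0.0, -91.0]
wrist_force: [0.7, -0.3, -0.1]
opening: 0.0302
```

Run:
```python
from h import *
o=sensors.get_obs();print(o["time"],o["ee_pos"],o["wrist_force"])
im=camera("wrist");cv2.imwrite("pics/w2.png",im)
```

```text
4.15 [ 0.47148778 -0.11593516  0.00628901] [ 0.6874555  -0.2771575  -0.07100202]
```

View pics/w2.png

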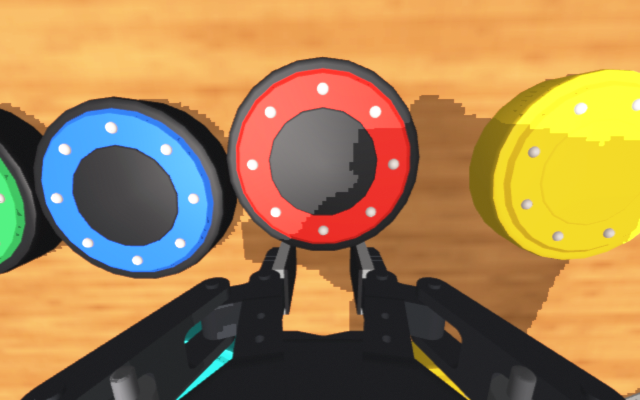

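Red has slid about 15 mm forward, centred between the fingers, and blue hasn't moved. I continue to just short of the earliest possible bar position.

>>> {"fn": "send_rows", "kwargs": {
  "plan": [
    [[0, -0.012, 0], [0, 0, 0], 0.3],
    [[0, -0.03, 0], [0, 0, 0], 0.3],
    [[0, -0.05, 0], [0, 0, 0], 0.3],
    [[0, -0.07, 0], [0, 0, 0], 0.3],
    [[0, -0.09, 0], [0, 0, 0], 0.3],
    [[0, -0.11, 0], [0, 0, 0], 0.3],
    [[0, -0.13, 0], [0, 0, 0], 0.3],
    [[0, -0.145, 0], [0, 0, 0], 0.3],
    [[0, -0.155, 0], [0, 0, 0], 0.3],
    [[0, -0.155, 0], [0, 0, 0], 0.3]
  ]
}}

```text
time: 5.2
ee_pos: [0.5179, -0.1167, 0.0062]
tcp_rot: [-180.0, 0.0, -91.0]
wrist_force: [-0.5, -0.1, 0.4]
opening: 0.0295
```

>>> {"fn": "send_rows", "kwargs": {
  "plan": [
    [[0, -0.01, 0], [0, 0, 0], 0.3],
    [[0, -0.02, 0], [0, 0, 0], 0.3],
    [[0, -0.025, 0], [0, 0, 0], 0.3],
    [[0, -0.025, 0], [0, 0, 0], 0.3]
  ]
}}

```text
time: 5.6
ee_pos: [0.5253, -0.1169, 0.0063]
tcp_rot: [-180.0, -0.0, -91.0]
wrist_force: [0.2, -0.4, 0.5]
opening: 0.0297
```

>>> {"fn": "send_rows", "kwargs": {
  "plan": [
    [[0, -0.005, 0], [0, 0, 0], 0.3],
    [[0, -0.008, 0], [0, 0, 0], 0.3],
    [[0, -0.008, 0], [0, 0, 0], 0.3],
    [[0, -0.008, 0], [0, 0, 0], 0.3]
  ]
}}

```text
time: 6.0
ee_pos: [0.5275, -0.1169, 0.0063]
tcp_rot: [-180.0, -0.0, -91.0]
wrist_force: [-1.0, 0.3, 0.2]
opening: 0.03
```

>>> {"fn": "send_rows", "kwargs": {
  "plan": [
    [[0, -0.005, 0], [0, 0, 0], 0.3],
    [[0, -0.008, 0], [0, 0, 0], 0.3],
    [[0, -0.008, 0], [0, 0, 0], 0.3]
  ]
}}

```text
time: 6.3
ee_pos: [0.5299, -0.1169, 0.0063]
tcp_rot: [-180.0, -0.0, -91.0]
wrist_force: [-0.3, -0.1, 0.7]
opening: 0.0299
```

>>> {"fn": "send_rows", "kwargs": {
  "plan": [
    [[0, -0.005, 0], [0, 0, 0], 0.3],
    [[0, -0.008, 0], [0, 0, 0], 0.3],
    [[0, -0.008, 0], [0, 0, 0], 0.3]
  ]
}}

```text
time: 6.6
ee_pos: [0.5324, -0.117, 0.0063]
tcp_rot: [-180.0, -0.0, -91.0]
wrist_force: [-1.0, 0.5, 0.9]
opening: 0.0301
```

>>> {"fn": "send_rows", "kwargs": {
  "plan": [
    [[0, -0.005, 0], [0, 0, 0], 0.3],
    [[0, -0.008, 0], [0, 0, 0], 0.3],
    [[0, -0.008, 0], [0, 0, 0], 0.3]
  ]
}}

```text
time: 6.9
ee_pos: [0.5348, -0.117, 0.0063]
tcp_rot: [-180.0, -0.0, -91.0]
wrist_force: [-1.0, -0.4, 0.3]
opening: 0.0297
```

>>> {"fn": "send_rows", "kwargs": {
  "plan": [
    [[0, -0.005, 0], [0, 0, 0], 0.3],
    [[0, -0.008, 0], [0, 0, 0], 0.3],
    [[0, -0.008, 0], [0, 0, 0], 0.3]
  ]
}}

```text
time: 7.2
ee_pos: [0.537, -0.1171, 0.0063]
tcp_rot: [180.0, -0.0, -91.0]
wrist_force: [-1.6, 0.0, 0.7]
opening: 0.0298
```

>>> {"fn": "send_rows", "kwargs": {
  "plan": [
    [[0, -0.004, 0], [0, 0, 0], 0.3],
    [[0, -0.004, 0], [0, 0, 0], 0.3],
    [[0, -0.004, 0], [0, 0, 0], 0.3]
  ]
}}

```text
time: 7.5
ee_pos: [0.5377, -0.1171, 0.0062]
tcp_rot: [179.9, 0.0, -91.0]
wrist_force: [-5.0, 1.1, 2.8]
opening: 0.0299
```

>>> {"fn": "send_rows", "kwargs": {
  "plan": [
    [[0, -0.002, 0], [0, 0, 0], 0.3],
    [[0, -0.004, 0], [0, 0, 0], 0.3],
    [[0, -0.004, 0], [0, 0, 0], 0.3]
  ]
}}

```text
time: 7.8
ee_pos: [0.5383, -0.1171, 0.0062]
tcp_rot: [179.9, 0.0, -91.0]
wrist_force: [-8.5, 0.8, 4.6]
opening: 0.0303
```

>>> {"fn": "send_rows", "kwargs": {
  "plan": [
    [[0, -0.001, -0.001], [0, 0, 0], 0.3],
    [[0, -0.002, -0.002], [0, 0, 0], 0.3],
    [[0, -0.002, -0.002], [0, 0, 0], 0.3]
  ]
}}

```text
time: 8.1
ee_pos: [0.5386, -0.1171, 0.0063]
tcp_rot: [179.8, 0.0, -91.1]
wrist_force: [-8.1, -0.1, 1.6]
opening: 0.0298
```

>>> {"fn": "send_rows", "kwargs": {
  "plan": [
    [[0, -0.002, -0.0005], [0, 0, 0], 0.3],
    [[0, -0.003, -0.001], [0, 0, 0], 0.3],
    [[0, -0.003, -0.001], [0, 0, 0], 0.3],
    [[0, -0.003, -0.001], [0, 0, 0], 0.3]
  ]
}}

```text
time: 8.5
ee_pos: [0.5391, -0.117, 0.0063]
tcp_rot: [179.8, 0.0, -91.1]
wrist_force: [-9.0, 0.1, 1.2]
opening: 0.0302
```

>>> {"fn": "send_rows", "kwargs": {
  "plan": [
    [[0, -0.002, 0], [0, 0, 0], 0.3],
    [[0, -0.002, 0], [0, 0, 0], 0.3],
    [[0, -0.002, 0], [0, 0, 0], 0.3],
    [[0, -0.002, 0], [0, 0, 0], 0.3],
    [[0, -0.002, 0], [0, 0, 0], 0.3],
    [[0, -0.002, 0], [0, 0, 0], 0.3]
  ]
}}

```text
time: 9.1
ee_pos: [0.5394, -0.117, 0.0063]
tcp_rot: [179.7, 0.0, -91.1]
wrist_force: [-10.9, -0.3, 3.0]
opening: 0.0298
```

Held at about 11 N for half a second. Now I ease off slowly.

>>> {"fn": "send_rows", "kwargs": {
  "plan": [
    [[0, 0.001, 0], [0, 0, 0], 0.3],
    [[0, 0.002, 0], [0, 0, 0], 0.3],
    [[0, 0.003, 0], [0, 0, 0], 0.3],
    [[0, 0.004, 0], [0, 0, 0], 0.3],
    [[0, 0.005, 0], [0, 0, 0], 0.3],
    [[0, 0.006, 0], [0, 0, 0], 0.3],
    [[0, 0.007, 0], [0, 0, 0], 0.3],
    [[0, 0.008, 0], [0, 0, 0], 0.3],
    [[0, 0.009, 0], [0, 0, 0], 0.3],
    [[0, 0.01, 0], [0, 0, 0], 0.3]
  ]
}}

```text
time: 10.1
ee_pos: [0.5381, -0.1171, 0.0068]
tcp_rot: [179.9, 0.0, -91.0]
wrist_force: [-3.7, 1.0, -0.7]
opening: 0.0301
```

>>> {"fn": "send_rows", "kwargs": {
  "plan": [
    [[0, 0.001, 0], [0, 0, 0], 0.3],
    [[0, 0.002, 0], [0, 0, 0], 0.3],
    [[0, 0.003, 0], [0, 0, 0], 0.3],
    [[0, 0.004, 0], [0, 0, 0], 0.3],
    [[0, 0.005, 0], [0, 0, 0], 0.3],
    [[0, 0.006, 0], [0, 0, 0], 0.3],
    [[0, 0.007, 0], [0, 0, 0], 0.3],
    [[0, 0.008, 0], [0, 0, 0], 0.3],
    [[0, 0.009, 0], [0, 0, 0], 0.3],
    [[0, 0.01, 0], [0, 0, 0], 0.3]
  ]
}}

```text
time: 11.1
ee_pos: [0.5358, -0.1171, 0.0074]
tcp_rot: [-180.0, -0.0, -91.0]
wrist_force: [-0.9, -0.2, 0.9]
opening: 0.0302
```

>>> {"fn": "send_rows", "kwargs": {
  "plan": [
    [[0, 0.003, 0], [0, 0, 0], 0.3],
    [[0, 0.01, 0], [0, 0, 0], 0.3],
    [[0, 0.03, 0], [0, 0, 0], 0.3],
    [[0, 0.06, 0], [0, 0, 0], 0.3],
    [[0, 0.08, 0], [0, 0, 0], 0.3],
    [[0, 0.08, 0], [0, 0, 0], 0.3],
    [[0, 0.08, -0.1], [0, 0, 0], 0.3],
    [[0, 0.08, -0.25], [0, 0, 0], 0.3],
    [[0, 0.08, -0.4], [0, 0, 0], 0.3],
    [[0, 0.08, -0.4], [0, 0, 0], 0.3]
  ]
}}

```text
time: 12.1
ee_pos: [0.5141, -0.1172, 0.1339]
tcp_rot: [-179.5, -0.1, -91.0]
wrist_force: [-0.1, 0.2, -0.5]
opening: 0.0296
```

Run:
```python
from h import *
o=sensors.get_obs();print(o["time"],o["ee_pos"],o["wrist_force"])
im=camera("wrist")
for X,col in[((.5089,-.1144),(0,255,255)),((.5107,-.0267),(255,255,0)),((.5126,.0616),(255,0,255))]:
    for a in np.linspace(0,6.28,90):
        p=proj([X[0]+.044*np.cos(a),X[1]+.044*np.sin(a),.026],"wrist");cv2.circle(im,tuple(int(v) for v in p),1,col,-1)
t=cv2.resize(camera("top")[120:310,220:450],None,fx=2,fy=2)
im[:0]=0
cv2.imwrite("pics/w3.png",im);cv2.imwrite("pics/t3.png",t)
```

```text
12.1 [ 0.51414551 -0.11723659  0.1339246 ] [-0.0909725   0.17054043 -0.51325774]
```

View pics/w3.png

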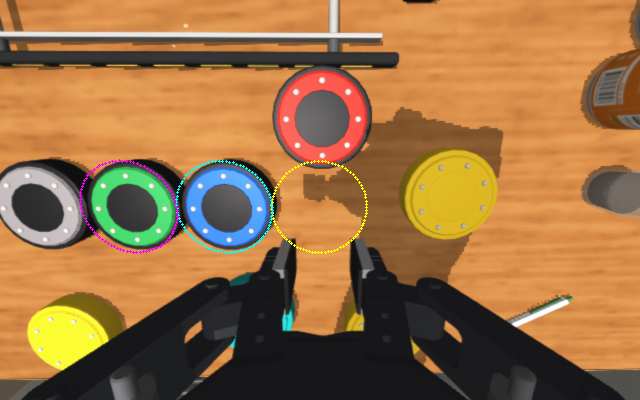

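Red now lies flat at (322,118), just in front of the bar and clear of the others. Blue still fits its original outline.

```bash
python3 -c "
from h import *
bot.job_done();print(sensors.get_obs()['time'])"
```

```text
the job is handed in; nothing more can be done
the job is handed in; nothing more can be done
```

I slid the red pager straight out of the row with the part-open fingers behind it, felt for the contact bar, pressed, eased off over 2 s and withdrew. I handed the job in just after 12 s on the robot's clock.

- **Press:** The wrist force read 8 to 11 N for over a second. The last 0.5 s was a steady hold that ended at 10.9 N. Friction takes some of that, so I put the bar force at about 9 to 10 N, in line with roughly 2.6 mm of bar yield. I only saw forces at the end of each move, not during it. No pairing signal was looked for, so pairing itself is unconfirmed.
- **Bearing down:** The fingers briefly pressed down on the pager by up to 4.6 N. I raised them slightly, and this dropped to 1.2 to 1.6 N. It was back at 3 N when the hold ended.
- **Final check:** The last wrist picture shows red lying flat just in front of the bar and clear of the other pagers, with the gripper free. Blue lies on its original outline. Green shows a few pixels of offset, which I took as estimation error because nothing touched it. Grey was judged by eye only, and I saved a last top view without inspecting it.

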